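# Find the spindle's flats by feel and hold the drive collar home on them

### The arm

A 6-joint arm with a two-finger parallel gripper is mounted at the origin on the work surface. World frame = base frame: x ahead of the robot, y to its left, z up, the work surface at z = 0. Lengths are in mm, angles in degrees, forces in N, time in s.
With the tool pointing down it reaches from about 300 to 850 mm from the base axis. Payload 4.2 kg.
Tool frame: the origin (TCP) lies midway between the tips of the shut fingers; the grasp point (between the pads) lies 19 mm behind it (env.grip_depth is the distance from the TCP to the grasp point, in mm); z points along the fingers, y is the line along which they close (so a half turn about z gives the same grasp; the last joint's range is limited). The gripper opens to 91 mm and grips with 3 to 60 N. Pads are 32 mm wide; open, the fingers measure 118 mm over their backs; the gripper's body (76 mm by 178 mm) begins 60 mm behind the grasp point.
Start: joints at [72.823, 18.312, 89.639, -0, 72.044, -1.146], TCP at [158.797, 552.657, 182.376] pointing down, gripper open.
Joint ranges: [-177.97, 177.97], [-48.28, 115.42], [12.27, 149.76], [-77.06, 257.06], [2.81, 150.46], [-146.56, 146.56]. Speed limits (degrees/s): [147.25, 147.25, 180, 180, 180, 180].

### API

Orientations are given as [roll, pitch, yaw] about the fixed x, y, z axes, in that order (R = Rz(yaw) Ry(pitch) Rx(roll)).
In Python, from workcell import env, eyes gives the robot as it stands.
- The arm moves only by the tool send_rows, never from a script. Its argument "motion" is a list of rows, each a list of 7 numbers: the shift along the world's x, y, z normalised to -1 to 1, where 1 is 0.5 m, then the turn, a rotation vector about the world's x, y, z normalised to -1 to 1, where 1 is 60 degrees, then the opening, from -1 (shut) to 1 (fully open). A call has 1 to 20 rows; each row is the pose to reach, as a shift and turn from the pose commanded when the call began; what a row does not reach only later rows make up. A row lasts 1/8 s, in which the tool goes at most 62.5 mm and 10.7 degrees, less where a joint would pass 70% of its speed; a pose out of reach is approached as far as the arm can. A call with a number of a shift or a turn outside -1 to 1 is refused whole. A call with a gripper value outside its range is refused whole. The fingers move at their own pace and stop on an object; "squeeze" is the grip in N (left out, the last holds). Time passes only in rows, so rows that repeat a pose let the fingers close. It gives the time, the measured TCP pose, the force, the opening and the grip force at its end, in the units of the state.
- env.state(): the state, without advancing time (a new reading comes with each control period).
- eyes.grab_frame(name): name is "side" or "top" or "wrist"; returns a dict with "pixels" (480x640x3 uint8, red, green, blue), "depth" (480x640 float32, mm along the optical axis (not along the pixel's ray), 0 where there is no reading), "fx", "fy", "cx", "cy" (pixels), "distortion" ([k1, k2, p1, p2, k3] as OpenCV has them; the pictures are not rectified), "R" (3x3) and "t" (3): a world point X has camera coordinates R X + t; the wrist camera has in their place "T_tool_cam" (4x4, takes a point from camera to tool coordinates, whose origin is the TCP and whose axes are the flange's). Camera axes: x right, y down, z forward; pixel columns grow to the right and rows downward; lengths in mm; the calibration is good to about 2 mm. A picture is of the moment at which its call begins: read the wrist's pose just before it.
- env.job_done(): hands the job in; it is judged then, once.
The state is a dict: "time_s": time; "qpos": joint angles; "qvel": joint speeds; "effort": joint torques, N m; "ee_pos": TCP position; "ee_rot": TCP orientation; "force": force on the tool from outside, world axes, zero at the start; "torque": the same for the moment, N m; "gripper_width": finger opening in mm; "gripper_force": force on a finger pad.
Only numpy, scipy, OpenCV 4.12 (cv2) and the standard library are available. Lean on these libraries where they do the work, as an engineer would, in place of code of your own. Each camera call takes 0.05 s, during which the arm holds its last target. There are 200 camera calls.

### The job

Close the fingers on the bare upright spindle of the grey bench unit to feel for its two flats (nobody noted which way they face), then fit the steel collar that has the two set-screws over the spindle so that the screws sit on the flats and point straight to the front and back of the unit, out through its open ends. Finish while holding: keep the collar gripped and pressed fully home on the spindle's shoulder against its spring, and leave the other things on the bench where they are.

Things in the scene. Friction and masses are not known exactly. Their poses are not given: they have to be found in the camera images.
- machine: bench spindle unit, fixed: grey housing 150 x 150 mm, flat deck 70 mm above the bench, an upright steel spindle in its middle. Origin: centre of its underside, on the spindle axis. -x is its front (towards the robot; a small steel ridge lies on the deck's front edge), +x its back, both ends open; low aluminium ribs run front to back 68 mm either side of the axis, tops 82 mm above the bench.
- spindle_top (a point): top end of the spindle, on its axis, 125 mm above the bench. Spindle: 20 mm round steel bar with two opposite flats along all its bare length, 12 mm across the flats; top 4 mm tapered. Turns endlessly, stays where left (0.05 N m). This point's axes are the fixed housing's, not the spindle's: where the flats face is NOT reported; at the start they are over 0.29 rad off front-back.
- spindle_grip (a point): point on the spindle axis 110 mm above the bench, where the bare spindle can be squeezed (axes: the housing's). Fingers closed square on the flats stop 11 to 13 mm apart; at an angle t (rad) off the flats' normal they stop at about 20*cos(0.93 - t) mm for t below 0.93, else 20 mm (read up to 1.5 mm less under grip). A squeeze within about 0.3 rad of the flats may turn the spindle square.
- shoulder (a point): point on the spindle axis 85 mm above the bench: the spindle's shoulder, 28 mm across, where the collar's underside rests when fully home (axes: the housing's). Around it is a brass spring sleeve, 39 mm across, its free top 92 mm above the bench: a collar must push it down 7 mm to be home; it pushes back with 3 N at first and 8.6 N at home, and lifts the collar again if let go.
- collar: steel collar, loose, flat on the bench, bore upright: 44 mm across, 24 mm high, about 0.2 kg. Origin: centre of its underside; z up the bore. Two set-screws, 7 mm thick, stick out 4 mm at half height on its +x and -x sides: grip it across y. Bore 22 mm along y, with flat pads 14 mm apart along x: it passes the spindle only with x square to the flats (within about 0.1 rad), either way round.
- spacer: bystander: plain steel ring of the same 44 mm diameter and 24 mm height as the collar but with a plain round 22 mm bore and no screws. Origin: centre of its underside. Collar and spacer lie in either of two places, 100 to 240 mm apart.
- mallet: bystander: wooden mallet lying down, head 90 mm long and 54 mm thick, handle 200 mm. Origin on the bench under the handle.
- pliers: bystander: pliers with black handles, 165 mm long, lying flat. Origin on the bench between the handles.
- file: bystander: file with a wooden handle, 240 mm long, lying flat. Origin on the bench where blade meets handle.
- mandrel: bystander: tapered steel ring mandrel with a dark wooden handle, 280 mm long, lying. Origin on the bench under its middle.
- tin: bystander: round aluminium tin, 54 mm across, 45 mm high. Origin: centre of its underside.
- ring_clamp: bystander: small wooden ring clamp with a steel band, 100 mm long, lying. Origin on the bench under its middle.
- burr_block: bystander: dark wooden block 70 x 50 x 30 mm with eight thin steel burrs standing in it, 60 mm high in all. Origin: centre of its underside.
Mind the look-alikes: they are no part of the job. Leave any green look-alike of the collar alone. What is shaped like the machine but orange is not meant.

How it is judged:
By the outcome, as a careful person would: the job done as asked, in the order asked, and still so for the second after the job is handed in, while the arm keeps its last pose, push and grip.
It also fails if it takes over 72 s, if anything falls off the work surface, if the arm or the gripper's body presses on something with over 40 N, if the wrist force passes 120 N, or if a joint passes its speed limit or range.

## Working session

There is one attempt and no reset: what is moved stays moved. The work goes in short steps, Python scripts to look and compute and a tool call to move; the robot and the scene stay as the last step left them, time stands still between calls to the robot, and variables do not carry over. Pictures are saved under pics/ and viewed, at most 10 in all, crops included, and the job is handed in when it is done.

Besides the shell and the picture viewer there is one more tool, called after ">>>" as a command line: name --pt "numbers of a row" for each row, then --argument value for the rest. send_rows: Moves the arm, as the interface text tells. Its arguments: {"type":"object","properties":{"motion":{"type":"array"},"squeeze":{"type":"number"}},"required":["motion"]}

```bash
mkdir -p pics; ls; cat > h.py <<'E'
from workcell import env, eyes
import numpy as np, cv2
from scipy.spatial.transform import Rotation as Rt
def grab(n):
    s=env.state(); f=eyes.grab_frame(n)
    if n=="wrist":
        T=np.eye(4); T[:3,:3]=Rt.from_euler('xyz',s['ee_rot'],degrees=True).as_matrix(); T[:3,3]=s['ee_pos']
        W=T@np.array(f['T_tool_cam']); f['Rc']=W[:3,:3]; f['C']=W[:3,3]
    else:
        R=np.array(f['R']); f['Rc']=R.T; f['C']=-R.T@np.array(f['t'])
    return f
def save(f,name): 
    cv2.imwrite('pics/%s.png'%name,cv2.cvtColor(f['pixels'],cv2.COLOR_RGB2BGR)); np.save('pics/%s.npy'%name,f,allow_pickle=True)
def load(name): return np.load('pics/%s.npy'%name,allow_pickle=True).item()
def ray(f,u,v):
    K=np.array([[f['fx'],0,f['cx']],[0,f['fy'],f['cy']],[0,0,1]])
    p=cv2.undistortPoints(np.array([[[u,v]]],float),K,np.array(f['distortion']))[0,0]
    return f['Rc']@np.array([p[0],p[1],1.])
def pz(f,u,v,z):  # on plane z
    d=ray(f,u,v); return f['C']+d*(z-f['C'][2])/d[2]
def pd(f,u,v):  # by depth
    a=f['depth'][int(v)-1:int(v)+2,int(u)-1:int(u)+2]; a=a[a>0]
    return f['C']+ray(f,u,v)*np.median(a) if len(a) else None
def tri(fa,a,fb,b):
    d1=ray(fa,*a);d2=ray(fb,*b); M=np.c_[d1,-d2]; s=np.linalg.lstsq(M,fb['C']-fa['C'],rcond=None)[0]
    p=fa['C']+s[0]*d1;q=fb['C']+s[1]*d2; return (p+q)/2,np.linalg.norm(p-q)
E
python3 - <<'E'
from h import *
for n in('top','side'): save(grab(n),n)
print(env.state(), load('top')['C'],load('side')['C'])
E
```

```text
pics
{'time_s': 0.1, 'qpos': array([ 7.28212707e+01,  1.83463803e+01,  8.97002528e+01,  2.41882668e-03,
        7.20439695e+01, -1.14415282e+00]), 'qvel': array([-0.08704353, -0.08251177, -0.08948867,  0.02161072, -0.04751116,
       -0.04799465]), 'effort': array([ 7.25531318e-04, -4.13325369e+01, -2.32515228e+01,  7.30500813e-02,
        4.21739405e-02, -5.75861168e-05]), 'ee_pos': array([158.64212579, 552.15058056, 181.61474604]), 'ee_rot': array([-1.79909461e+02, -4.10851645e-03,  1.63964673e+02]), 'force': array([-0.67559695,  0.64175726, -0.10660064]), 'torque': array([ 0.02051363,  0.02424069, -0.03258143]), 'gripper_force': 0.0, 'gripper_width': 91.40901489425868} [ 343.54221949    7.25943162 1132.69736149] [279.96684714 701.80834259 830.13944537]
```

View pics/top.png

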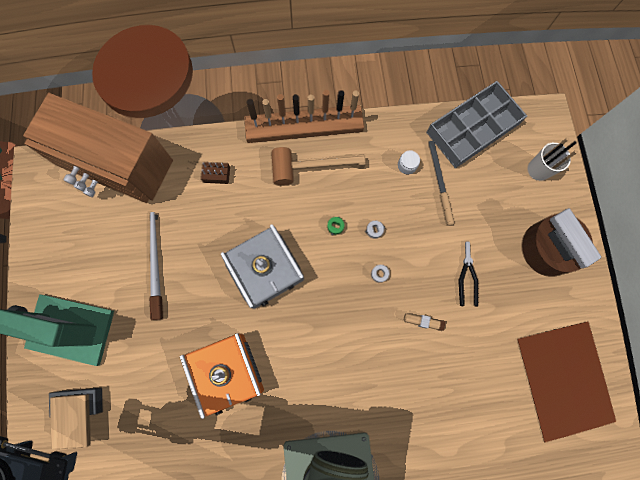

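View pics/side.png

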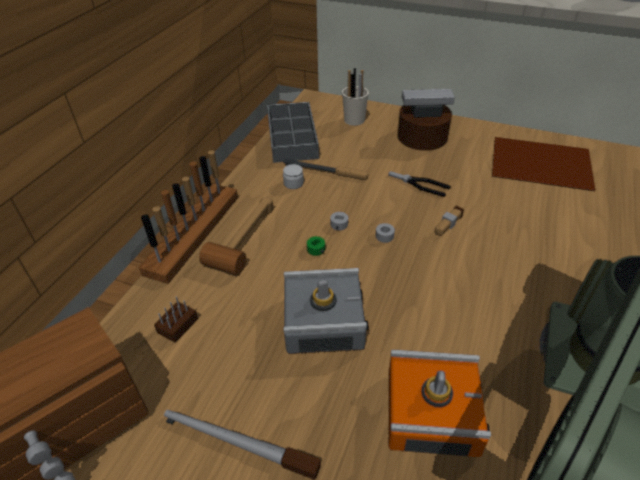

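The top view shows the grey unit at (262,266) with its orange look-alike at (221,375). The two steel rings are at (376,229) and (381,273), and there is a green ring at (336,226). One of the two steel rings has the screws, so I'll enlarge them to see which.

```bash
python3 - <<'E'
import cv2,numpy as np
a=cv2.imread('pics/top.png');b=cv2.imread('pics/side.png')
A=cv2.resize(a[210:290,325:405],(400,400),interpolation=3)
B=cv2.resize(b[195:275,300:400],(400,320),interpolation=3)
C=cv2.resize(a[220:310,215:305],(400,400),interpolation=3)[:, :]
o=np.zeros((400,800,3),np.uint8);o[:,:400]=A;o[:,400:]=C
cv2.imwrite('pics/c1.png',o)
from h import *
t=load('top');s=load('side')
print('ringA',tri(t,(376,229),s,(340,221)),pz(t,376,229,20))
print('ringB',tri(t,(381,273),s,(385,232)),pz(t,381,273,20))
print('spindle',pz(t,262,265,110),pd(t,262,265))
for p in [(222,255),(285,228),(302,276),(243,305)]: print(pd(t,*p),pz(t,*p,82))
E
```

```text
ringA (array([ 596.18302384, -187.08504718,    7.15411524]), np.float64(3.2952017897549353)) [ 594.94548898 -184.64906391   20.        ]
ringB (array([ 481.24713256, -183.799115  ,   10.01864593]), np.float64(1.4143588146766193)) [ 480.72273782 -182.02015891   20.        ]
spindle [517.05264789 105.31502207 110.        ] [514.99931435 104.15462592 122.10266619]
[556.18021701 201.9367146   80.52944818] [555.88302567 201.66462587  82.        ]
[6.26808708e+02 4.80996030e+01 2.05379707e-01] [606.34968934  45.14990769  82.        ]
[485.71036628  15.87761356  81.89171535] [485.69571597  15.87672547  82.        ]
[438.70480714 172.09238686   0.74825571] [431.87399982 160.26061362  82.        ]
```

View pics/c1.png

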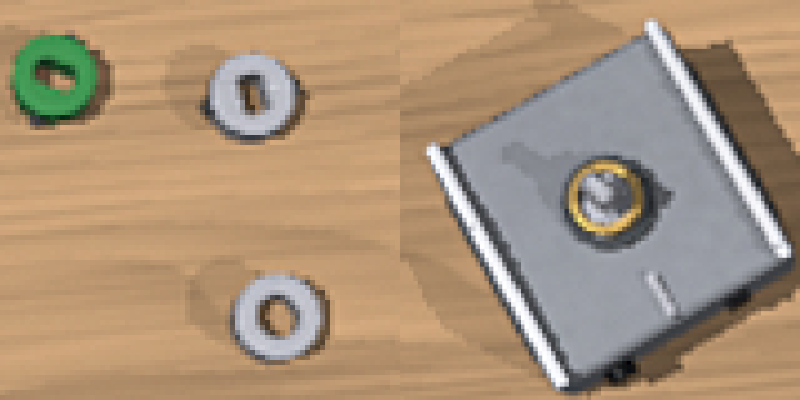

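The ring at (376,229) has flat-sided bore pads and dark screws at its sides, so it is the collar. The one at (381,273) has a round bore and is the spacer, and the green one stays put. On the grey unit, the front ridge is at the lower right. Next I'll work out the unit's yaw and the approach move.

```bash
python3 - <<'E'
from h import *
t=load('top');s=load('side')
f=lambda u,v:(215+(u-400)/4.444,220+v/4.444)
P=[pz(t,*f(*c),82) for c in[(435,150),(563,383),(652,25),(785,255)]]
for a,b in((0,1),(2,3)): d=P[a]-P[b]; print('yaw',np.degrees(np.arctan2(d[1],d[0])),np.linalg.norm(d))
print('centre',np.mean(P,0))
print('spindle top tri',tri(t,f(606,196),s,(323,285)))
print(np.round(eyes.grab_frame('wrist')['T_tool_cam'],2))
st=env.state();print(st['ee_pos'],st['ee_rot'],st['time_s'])
E
```

```text
yaw 24.206005359595355 144.32789712088365
yaw 24.128017806592577 145.85718217718613
centre [520.97478925 108.32947228  82.        ]
spindle top tri (array([520.83558239, 106.84395837, 111.29409699]), np.float64(3.515131232604368))
[[ 0.0000e+00 -9.6000e-01 -3.0000e-01  8.4210e+01]
 [ 1.0000e+00  0.0000e+00  0.0000e+00 -1.9000e-01]
 [ 0.0000e+00 -3.0000e-01  9.6000e-01 -2.0209e+02]
 [ 0.0000e+00  0.0000e+00  0.0000e+00  1.0000e+00]]
[158.67010918 552.2612323  181.73372353] [-1.79926869e+02 -1.50477630e-03  1.63968370e+02] 0.15
```

>>> send_rows --pt "0.722 -0.89 0.08 0 0 -1 1" --pt "0.722 -0.89 0.08 0 0 -1 1" --pt "0.722 -0.89 0.08 0 0 -1 1" --pt "0.722 -0.89 0.08 0 0 -1 1" --pt "0.722 -0.89 0.08 0 0 -1 1" --pt "0.722 -0.89 0.08 0 0 -1 1" --pt "0.722 -0.89 0.08 0 0 -1 1" --pt "0.722 -0.89 0.08 0 0 -1 1" --pt "0.722 -0.89 0.08 0 0 -1 1" --pt "0.722 -0.89 0.08 0 0 -1 1" --pt "0.722 -0.89 0.08 0 0 -1 1" --pt "0.722 -0.89 0.08 0 0 -1 1" --pt "0.722 -0.89 0.08 0 0 -1 1" --pt "0.722 -0.89 0.08 0 0 -1 1" --squeeze 10

```text
time_s: 1.9
ee_pos: [519.3, 108.6, 222.5]
ee_rot: [180.0, -0.0, 104.1]
force: [0.3, 0.4, -0.1]
gripper_width: 91.4
gripper_force: 0.0
```

```bash
python3 - <<'E'
from h import *
f=grab('wrist');save(f,'w1');st=env.state();print(st['ee_pos'],st['ee_rot'],st['time_s'])
E
```

```text
[519.37395173 108.41127255 222.47102757] [ 1.79991651e+02 -5.70336961e-03  1.04044834e+02] 1.95
```

View pics/w1.png

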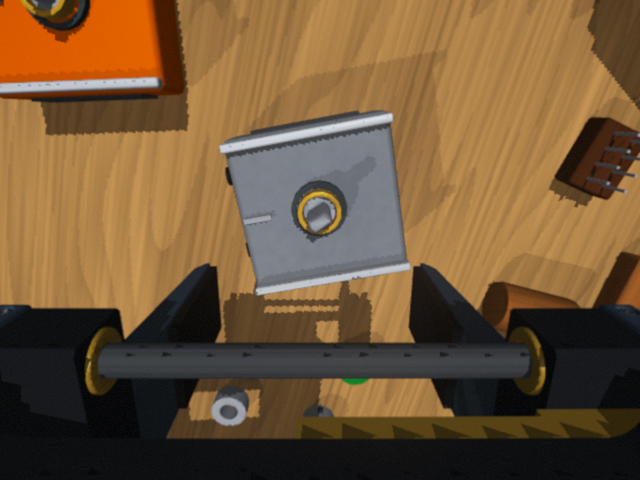

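The wrist view shows the grey unit with its spindle at (319,212) and the ridge at (258,218). I'll enlarge the spindle.

```bash
python3 - <<'E'
from h import *
f=load('w1')
a=cv2.cvtColor(f['pixels'],cv2.COLOR_RGB2BGR)
cv2.imwrite('pics/c2.png',cv2.resize(a[177:247,284:354],(560,560),interpolation=3))
P=[pz(f,*c,82) for c in[(222,148),(391,116),(259,290),(408,266)]]
for q in P: print(q)
for a,b in((1,0),(3,2)): d=P[a]-P[b]; print('yaw',np.degrees(np.arctan2(d[1],d[0])),np.linalg.norm(d))
print(np.mean(P,0), pz(f,319,212,125),pz(f,319,212,92))
E
```

```text
[429.18165093 142.81475948  82.        ]
[561.1469578  202.92058809  82.        ]
[486.72120293  20.63740532  82.        ]
[616.63416771  78.53423019  82.        ]
yaw 24.487694076359183 145.0088026698519
yaw 24.0205520848951 142.2301682064093
[523.42099484 111.22674577  82.        ] [520.18726973 118.76882494 125.        ] [522.54696542 110.91661572  92.        ]
```

View pics/c2.png

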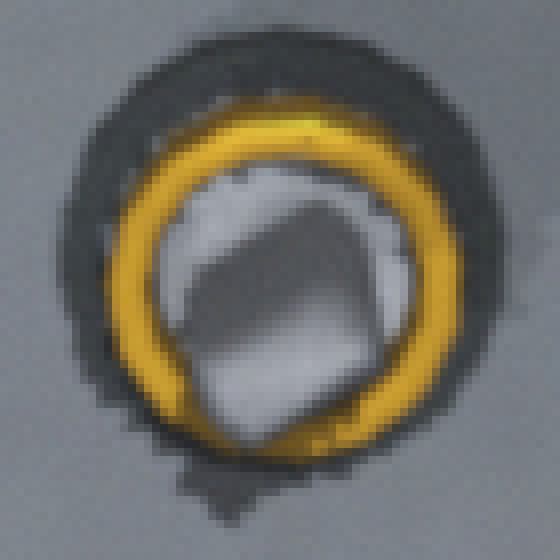

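The bright top face and dark flat run about 30° up from image-right. That puts the flats' normal near -46° in world axes, roughly 70° off the unit's front (yaw 24°). I'll feel it with the tool at yaw 44.

>>> send_rows --pt "0.005 0.002 -0.05 0 0 -0.2 0" --pt "0.005 0.002 -0.1 0 0 -0.4 0" --pt "0.005 0.002 -0.12 0 0 -0.6 0" --pt "0.005 0.002 -0.14 0 0 -0.8 0" --pt "0.005 0.002 -0.16 0 0 -1 0" --pt "0.005 0.002 -0.19 0 0 -1 0" --pt "0.005 0.002 -0.22 0 0 -1 0" --pt "0.005 0.002 -0.24 0 0 -1 0" --pt "0.005 0.002 -0.25 0 0 -1 0" --pt "0.005 0.002 -0.25 0 0 -1 0" --pt "0.005 0.002 -0.25 0 0 -1 0" --squeeze 10

```text
time_s: 3.32
ee_pos: [522.7, 108.7, 97.8]
ee_rot: [180.0, -0.0, 44.0]
force: [-0.1, -1.0, -0.4]
gripper_width: 46.1
gripper_force: 0.0
```

>>> send_rows --pt "0 0 0 0 0 0 -0.5" --pt "0 0 0 0 0 0 -0.8" --pt "0 0 0 0 0 0 -1" --pt "0 0 0 0 0 0 -1" --pt "0 0 0 0 0 0 -1" --pt "0 0 0 0 0 0 -1" --pt "0 0 0 0 0 0 -1" --pt "0 0 0 0 0 0 -1" --squeeze 10

```text
time_s: 4.32
ee_pos: [522.3, 108.7, 97.4]
ee_rot: [180.0, 0.0, 44.0]
force: [-0.8, 0.3, 0.2]
gripper_width: 0.1
gripper_force: 0.0
```

The fingers shut on nothing, so I'll look before going further.

```bash
python3 - <<'E'
from h import *
f=grab('wrist');save(f,'w2')
s=grab('side');save(s,'s2');t=grab('top');save(t,'t2')
c=lambda f:cv2.cvtColor(f['pixels'],cv2.COLOR_RGB2BGR)
o=np.zeros((480,800,3),np.uint8)
o[:300,:400]=cv2.resize(c(f),(400,300)); o[:300,400:]=cv2.resize(c(s)[230:350,240:400],(400,300),interpolation=3)
o[300:,:240]=cv2.resize(c(t)[220:310,215:335],(240,180))
cv2.imwrite('pics/c3.png',o); print(env.state()['gripper_width'])
E
```

```text
0.5929564924578868
```

View pics/c3.png

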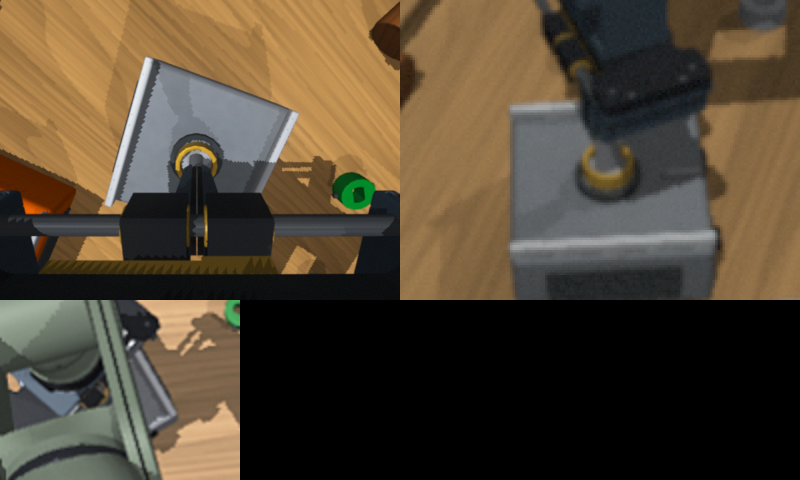

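```bash
python3 - <<'E'
from h import *
def proj(f,X):
    K=np.array([[f['fx'],0,f['cx']],[0,f['fy'],f['cy']],[0,0,1]]); x=f['Rc'].T@(np.array(X,float)-f['C'])
    return cv2.projectPoints(x[None],np.zeros(3),np.zeros(3),K,np.array(f['distortion']))[0].ravel().round(1)
w,s,t,w1=[load(n) for n in('w2','s2','t2','w1')]
print(env.state()['ee_pos'])
for n,f in(('w',w),('s',s),('w1',w1)):
    for X in([522.3,108.7,97.4],[522.3,108.7,125],[522.3,108.7,92],[522.3,108.7,70]): print(n,X,proj(f,X))
# sleeve in old views w/ depth: points with z 88..96 or z>100 near machine
for n in('top','side','w1','w2'):
    f=load(n);d=f['depth'];v,u=np.nonzero(d)
    K=np.array([[f['fx'],0,f['cx']],[0,f['fy'],f['cy']],[0,0,1]])
    p=cv2.undistortPoints(np.c_[u,v].astype(float)[:,None],K,np.array(f['distortion']))[:,0]
    X=(np.c_[p,np.ones(len(p))]*d[v,u][:,None])@f['Rc'].T+f['C']
    near=np.hypot(X[:,0]-521,X[:,1]-109)<60
    for lo,hi in((88,95),(100,130)):
        m=near&(X[:,2]>lo)&(X[:,2]<hi); 
        if n=='w2' and hi==130: continue
        if m.any(): print(n,lo,m.sum(),np.median(X[m],0).round(1),X[m].min(0).round(1),X[m].max(0).round(1))
E
```

```text
[522.30534441 108.6693232   97.37904057]
w [522.3, 108.7, 97.4] [314.3 271.5]
w [522.3, 108.7, 125] [314.3 293.4]
w [522.3, 108.7, 92] [314.3 267.8]
w [522.3, 108.7, 70] [314.4 254.4]
s [522.3, 108.7, 97.4] [322.9 290.7]
s [522.3, 108.7, 125] [322.7 280.8]
s [522.3, 108.7, 92] [323.  292.6]
s [522.3, 108.7, 70] [323.1 300.1]
w1 [522.3, 108.7, 97.4] [318.1 215.9]
w1 [522.3, 108.7, 125] [318.4 224.7]
w1 [522.3, 108.7, 92] [318.1 214.3]
w1 [522.3, 108.7, 70] [317.9 208.4]
top 88 82 [521.  108.3  91.7] [503.5  90.3  88. ] [540.2 128.3  94.7]
top 100 54 [520.5 108.1 123.2] [512.8  99.8 103.2] [529.9 118.6 128.5]
side 88 128 [518.3 118.3  91.9] [502.9  92.   88. ] [541.6 130.9  95. ]
side 100 134 [521.3 114.3 117.8] [513.2 102.6 100.2] [532.1 120.7 127.8]
w1 88 634 [521.8 113.4  91.5] [503.8  90.2  88.1] [542.1 129.1  94.9]
w1 100 466 [522.2 112.1 122.6] [513. 100. 100.] [531.9 119.9 126.9]
w2 88 1126 [531.  118.2  91.4] [504.4  91.2  88. ] [542.4 129.2  94.9]
```

```bash
python3 - <<'E'
from h import *
c=lambda n:cv2.cvtColor(load(n)['pixels'],cv2.COLOR_RGB2BGR)
o=np.zeros((400,800,3),np.uint8)
o[:,:400]=cv2.resize(c('w2')[200:330,250:380],(400,400),interpolation=3); o[:,400:]=cv2.resize(c('s2')[240:320,280:360],(400,400),interpolation=3)
cv2.imwrite('pics/c4.png',o); s=env.state(); print(s['gripper_width'],s['gripper_force'])
E
```

```text
0.5929564924578868 0.0
```

View pics/c4.png

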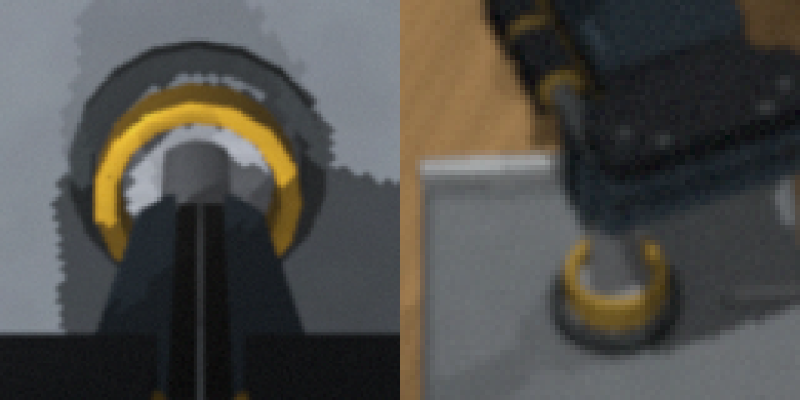

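```bash
python3 - <<'E'
from h import *
f=load('w2'); s=load('s2')
T=np.array([522.3,108.7,97.4])
for u in(300,308,314,320,330):
  for v in(255,262,266,270,276,285,300):
    p=pd(f,u,v); print((u,v), None if p is None else p.round(0), end=' ')
  print()
for c in[(600,160),(612,200),(612,225),(640,210),(612,250),(605,265)]:
  u,v=280+(c[0]-400)/5,240+c[1]/5; print('side',c,pd(s,u,v))
E
```

```text
(300, 255) [520. 118.  85.] (300, 262) [517. 115.  85.] (300, 266) [530. 125. 132.] (300, 270) [530. 125. 137.] (300, 276) [530. 125. 144.] (300, 285) [531. 125. 153.] (300, 300) [531. 125. 167.] 
(308, 255) [528. 119. 101.] (308, 262) [528. 119. 111.] (308, 266) [528. 119. 117.] (308, 270) [532. 122. 134.] (308, 276) [532. 122. 141.] (308, 285) [532. 122. 150.] (308, 300) [532. 121. 164.] 
(314, 255) [530. 117. 101.] (314, 262) [530. 117. 112.] (314, 266) [530. 117. 117.] (314, 270) [530. 116. 122.] (314, 276) [529. 115. 124.] (314, 285) [525. 112. 125.] (314, 300) [519. 106. 124.] 
(320, 255) [532. 114. 100.] (320, 262) [532. 114. 110.] (320, 266) [536. 118. 129.] (320, 270) [535. 118. 133.] (320, 276) [536. 118. 141.] (320, 285) [535. 118. 150.] (320, 300) [535. 118. 164.] 
(330, 255) [532. 106.  85.] (330, 262) [529. 103.  85.] (330, 266) [540. 116. 132.] (330, 270) [539. 116. 137.] (330, 276) [539. 116. 144.] (330, 285) [539. 116. 153.] (330, 300) [539. 116. 166.] 
side (600, 160) [490.84723376 196.00022819 247.33042273]
side (612, 200) [489.80435318 189.4681453  222.64985562]
side (612, 225) [489.69825412 190.19923551 211.55815542]
side (640, 210) [482.62736285 183.46438922 214.47532769]
side (612, 250) [520.05029192 116.71021421 108.74654956]
side (605, 265) [522.25599595 118.53517086 101.37158031]
```

The shut fingertips are actually at z≈128–130, just above the spindle top, although the reported TCP is 97. So the real tips sit about 31 mm above the reported TCP. I'll open, go lower while watching the force, and squeeze again.

>>> send_rows --pt "0 0 0 0 0 0 0" --pt "0 0 0 0 0 0 0" --pt "0 0 0 0 0 0 0" --pt "0 0 -0.02 0 0 0 0" --pt "0 0 -0.035 0 0 0 0" --pt "0 0 -0.05 0 0 0 0" --pt "0 0 -0.05 0 0 0 0"

```text
time_s: 5.35
ee_pos: [521.7, 108.5, 71.4]
ee_rot: [-179.9, 0.1, 44.0]
force: [-0.4, 0.0, -0.2]
gripper_width: 45.4
gripper_force: 0.0
```

>>> send_rows --pt "0 0 0 0 0 0 -0.4" --pt "0 0 0 0 0 0 -0.6" --pt "0 0 0 0 0 0 -0.8" --pt "0 0 0 0 0 0 -1" --pt "0 0 0 0 0 0 -1" --pt "0 0 0 0 0 0 -1" --pt "0 0 0 0 0 0 -1" --squeeze 10

```text
time_s: 6.22
ee_pos: [522.0, 109.1, 72.6]
ee_rot: [-180.0, -0.0, 44.0]
force: [-2.9, 3.7, 3.2]
gripper_width: 11.9
gripper_force: 10.0
```

```bash
python3 - <<'E'
from h import *
f=grab('wrist');save(f,'w3');s=env.state()
print(s['ee_pos'],s['gripper_width'],s['gripper_force'],s['force'],s['torque'])
for u in(296,300,330,336):
  for v in range(215,300,8):
    p=pd(f,u,v); print(v, None if p is None else p.round(0), end=' ')
  print()
E
```

```text
[522.04115095 109.04343623  72.53276346] 12.192782811129515 10.000255430059042 [-2.16496504  3.97924422  3.37533731] [0.59815769 0.54419045 0.06938441]
215 [538. 138.  70.] 223 [535. 135.  69.] 231 [533. 133.  77.] 239 [530. 130.  77.] 247 [529. 129.  84.] 255 [528. 127.  91.] 263 [523. 123.  85.] 271 [528. 126. 110.] 279 [528. 126. 119.] 287 [528. 126. 128.] 295 [528. 125. 134.] 
215 [539. 137.  70.] 223 [536. 133.  70.] 231 [534. 132.  76.] 239 [530. 127.  70.] 247 [531. 128.  86.] 255 [529. 126.  91.] 263 [524. 121.  84.] 271 [529. 124. 109.] 279 [529. 124. 118.] 287 [528. 123. 123.] 295 [526. 121. 124.] 
215 [551. 125.  70.] 223 [547. 122.  70.] 231 [545. 120.  77.] 239 [541. 116.  71.] 247 [541. 116.  86.] 255 [539. 115.  92.] 263 [535. 110.  85.] 271 [538. 115. 110.] 279 [538. 115. 119.] 287 [538. 115. 127.] 295 [537. 115. 133.] 
215 [553. 123.  70.] 223 [550. 119.  70.] 231 [547. 117.  73.] 239 [545. 115.  77.] 247 [542. 112.  78.] 255 [541. 113.  91.] 263 [542. 114. 104.] 271 [541. 114. 113.] 279 [540. 114. 120.] 287 [540. 114. 127.] 295 [539. 114. 134.]
```

The width is 12 mm, so the fingers are square on the flats with their normal at 134°/-46°. I'll turn the spindle 70° so the flats face front and back (tool yaw 114.2).

>>> send_rows --pt "0 0 0 0 0 0 -1" --pt "0 0 0 0 0 0.1 -1" --pt "0 0 0 0 0 0.2 -1" --pt "0 0 0 0 0 0.3 -1" --pt "0 0 0 0 0 0.4 -1" --pt "0 0 0 0 0 0.5 -1" --pt "0 0 0 0 0 0.6 -1" --pt "0 0 0 0 0 0.7 -1" --pt "0 0 0 0 0 0.8 -1" --pt "0 0 0 0 0 0.9 -1" --pt "0 0 0 0 0 1 -1" --pt "0 0 0 0 0 1 -1" --squeeze 15

```text
time_s: 7.78
ee_pos: [523.4, 108.7, 72.5]
ee_rot: [179.9, 0.0, 103.9]
force: [0.5, 3.1, 1.1]
gripper_width: 11.7
gripper_force: 15.0
```

>>> send_rows --pt "0 0 0 0 0 0.09 -1" --pt "0 0 0 0 0 0.17 -1" --pt "0 0 0 0 0 0.17 -1" --pt "0 0 0 0 0 0.17 -1" --pt "0 0 0 0 0 0.17 -1"

```text
time_s: 8.4
ee_pos: [523.6, 108.8, 72.6]
ee_rot: [179.8, 0.0, 114.1]
force: [4.2, 3.6, -1.3]
gripper_width: 12.3
gripper_force: 15.0
```

```bash
python3 - <<'E'
from h import *
s=env.state(); print(s['ee_pos'],s['ee_rot'],s['gripper_width'],s['force'],s['torque'],s['qpos'])
E
```

```text
[523.63832165 108.82392223  72.57419168] [1.79842587e+02 4.77966566e-02 1.14099515e+02] 12.318096042332783 [ 4.16783843  3.55895081 -1.2707575 ] [ 0.55839118 -0.6417348   0.01456773] [ 1.05146750e+01  2.01250715e+01  1.04231193e+02 -1.15125538e-02
  5.54795006e+01 -1.35783947e+01]
```

>>> send_rows --pt "0 0 0 0 0 0 0" --pt "0 0 0 0 0 0 0" --pt "0 0 0.05 0 0 0 0" --pt "0 0 0.11 0 0 0 0" --pt "0 0 0.16 0 0 0 0.3" --pt "0.05 -0.2 0.16 0 0 -0.1 0.5" --pt "0.1 -0.4 0.16 0 0 -0.25 0.5" --pt "0.143 -0.588 0.16 0 0 -0.25 0.5" --pt "0.143 -0.588 0.16 0 0 -0.25 0.5" --pt "0.143 -0.588 0.16 0 0 -0.25 0.5" --pt "0.143 -0.588 0.16 0 0 -0.25 0.5" --pt "0.143 -0.588 0.16 0 0 -0.25 0.5" --squeeze 20

```text
time_s: 9.9
ee_pos: [592.8, -185.0, 151.8]
ee_rot: [-179.9, -0.1, 99.1]
force: [0.2, 0.3, 0.7]
gripper_width: 68.5
gripper_force: 0.0
```

```bash
python3 - <<'E'
from h import *
f=grab('wrist');save(f,'w4');s=env.state();print(s['ee_pos'],s['ee_rot'],s['time_s'])
o=cv2.cvtColor(f['pixels'],cv2.COLOR_RGB2BGR)
# ring top by depth z 21..27
d=f['depth'];v,u=np.nonzero(d)
K=np.array([[f['fx'],0,f['cx']],[0,f['fy'],f['cy']],[0,0,1]])
p=cv2.undistortPoints(np.c_[u,v].astype(float)[:,None],K,np.array(f['distortion']))[:,0]
X=(np.c_[p,np.ones(len(p))]*d[v,u][:,None])@f['Rc'].T+f['C']
m=(np.hypot(X[:,0]-595,X[:,1]+185)<45)&(X[:,2]>20)&(X[:,2]<28)
c=cv2.minEnclosingCircle(X[m,:2].astype(np.float32)); print(m.sum(),np.median(X[m],0),c)
uu,vv=int(u[m].mean()),int(v[m].mean());print(uu,vv)
x0,y0=max(uu-40,0),max(vv-40,0)
cv2.imwrite('pics/c5.png',cv2.resize(o[y0:y0+80,x0:x0+80],(560,560),interpolation=3));print(x0,y0)
E
```

```text
[ 592.99583368 -184.42349171  152.05631138] [-1.79924702e+02 -5.29701849e-02  9.91875091e+01] 9.95
1588 [ 595.86539446 -181.07528768   23.57821275] ((596.0513916015625, -182.51492309570312), 21.989486694335938)
319 211
279 171
```

View pics/c5.png

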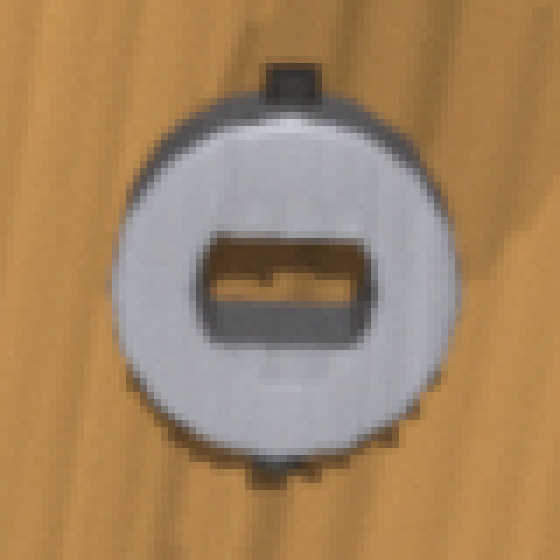

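This confirms the collar: a slotted bore with two screws, at crop (293,80) and (270,470). I'll measure its angle from the slot outline.

```bash
python3 - <<'E'
from h import *
f=load('w4'); g=cv2.cvtColor(f['pixels'],cv2.COLOR_RGB2GRAY).astype(float)
rgb=f['pixels'].astype(float)
top=(g>140)&(rgb[...,2]>rgb[...,0]-5)
P=[]
for v in range(200,224):
  for u in range(303,336):
    if not top[v,u]:
      P.append(pz(f,u,v,23.6)[:2])
P=np.array(P,np.float32)
print(len(P),P.mean(0),cv2.minAreaRect(P)); C=np.cov(P.T);w,V=np.linalg.eigh(C);print(np.degrees(np.arctan2(V[1],V[0])),np.sqrt(w*12))
a=pz(f,279+293/7,171+82/7,12);b=pz(f,279+268/7,171+475/7,12);d=a-b
print('screws',np.degrees(np.arctan2(d[1],d[0])),a,b)
E
```

```text
407 [ 596.0435  -182.41673] ((595.879150390625, -182.3233184814453), (22.44749641418457, 14.183436393737793), 9.189586639404297)
[ -83.45850342 -173.45850342] [14.05378427 21.59636944]
screws 95.808644566205 [ 593.75227809 -158.90171397   12.        ] [ 598.96765243 -210.16918081   12.        ]
```

>>> send_rows --pt "0.006 0.004 -0.08 0 0 -0.045 0.5" --pt "0.006 0.004 -0.16 0 0 -0.045 0.5" --pt "0.006 0.004 -0.22 0 0 -0.045 0.5" --pt "0.006 0.004 -0.27 0 0 -0.045 0.5" --pt "0.006 0.004 -0.31 0 0 -0.045 0.5" --pt "0.006 0.004 -0.33 0 0 -0.045 0.5" --pt "0.006 0.004 -0.33 0 0 -0.045 0.5" --pt "0.006 0.004 -0.33 0 0 -0.045 0.5"

```text
time_s: 10.95
ee_pos: [597.5, -183.2, -11.6]
ee_rot: [179.9, 0.0, 96.5]
force: [0.2, -0.2, 0.6]
gripper_width: 68.8
gripper_force: 0.0
```

```bash
cat > tips.py <<'E'
from h import *
import sys
f=grab('wrist');save(f,sys.argv[1]);s=env.state();print(s['ee_pos'],s['ee_rot'],s['force'],s['gripper_width'],s['time_s'])
d=f['depth'];v,u=np.nonzero(d)
K=np.array([[f['fx'],0,f['cx']],[0,f['fy'],f['cy']],[0,0,1]])
p=cv2.undistortPoints(np.c_[u,v].astype(float)[:,None],K,np.array(f['distortion']))[:,0]
X=(np.c_[p,np.ones(len(p))]*d[v,u][:,None])@f['Rc'].T+f['C']
R=Rt.from_euler('xyz',s['ee_rot'],degrees=True).as_matrix(); L=(X-s['ee_pos'])@R  # tool coords
# columns: per tool-y bin, finger front face at tool x in 6..20: lowest (max tool z)
for y0 in range(-54,55,6):
    m=(abs(L[:,1]-y0)<3)&(L[:,0]>5)&(L[:,0]<20)&(L[:,2]<0)
    if m.sum()>3: print(y0,m.sum(),'max tool z',L[m,2].max().round(1),'x',np.median(L[m,0]).round(1))
E
python3 tips.py w5
```

```text
[ 597.56350684 -183.32860846  -11.53686973] [1.79892310e+02 4.67725557e-02 9.64873081e+01] [-0.07592484  0.06658267  0.07539717] 68.40371393087753 11.0
-54 662 max tool z -9.2 x 17.3
-48 762 max tool z -9.8 x 17.5
-42 1762 max tool z -9.7 x 17.5
-36 4150 max tool z -9.8 x 14.6
-30 313 max tool z -9.7 x 12.6
-24 331 max tool z -9.7 x 12.4
-18 515 max tool z -9.6 x 13.1
-12 490 max tool z -10.3 x 15.2
-6 322 max tool z -33.6 x 14.1
0 318 max tool z -33.2 x 14.0
6 331 max tool z -10.2 x 14.1
12 566 max tool z -9.3 x 15.7
18 438 max tool z -9.4 x 12.3
24 314 max tool z -9.6 x 12.8
30 313 max tool z -9.8 x 12.4
36 3459 max tool z -9.5 x 14.9
42 1389 max tool z -9.6 x 17.5
48 406 max tool z -9.4 x 16.9
54 312 max tool z -9.6 x 12.5
```

```bash
python3 - <<'E'
from h import *
f=load('w5')
# walk down columns through finger front faces
for u in(215,230,245,260,380,395,410,425):
    print(u,[(v,)+tuple(pd(f,u,v).round(0).astype(int)) for v in range(200,340,9) if pd(f,u,v) is not None and 2<pd(f,u,v)[2]<60][:4])
E
```

```text
215 [(281, np.int64(554), np.int64(-171), np.int64(40)), (290, np.int64(556), np.int64(-171), np.int64(49)), (299, np.int64(558), np.int64(-171), np.int64(56))]
230 [(272, np.int64(558), np.int64(-171), np.int64(29)), (281, np.int64(560), np.int64(-171), np.int64(37)), (290, np.int64(561), np.int64(-172), np.int64(44)), (299, np.int64(562), np.int64(-176), np.int64(45))]
245 []
260 []
380 []
395 [(272, np.int64(631), np.int64(-163), np.int64(27)), (281, np.int64(630), np.int64(-164), np.int64(35)), (290, np.int64(630), np.int64(-168), np.int64(36)), (299, np.int64(630), np.int64(-171), np.int64(38))]
410 [(272, np.int64(637), np.int64(-161), np.int64(30)), (281, np.int64(635), np.int64(-161), np.int64(40)), (290, np.int64(633), np.int64(-162), np.int64(49)), (299, np.int64(632), np.int64(-163), np.int64(55))]
425 [(290, np.int64(639), np.int64(-161), np.int64(49)), (299, np.int64(636), np.int64(-161), np.int64(57))]
```

>>> send_rows --pt "-0.003 0.002 -0.01 0 0 0 0.5" --pt "-0.003 0.002 -0.02 0 0 0 0.5" --pt "-0.003 0.002 -0.03 0 0 0 0.5" --pt "-0.003 0.002 -0.03 0 0 0 0.5" --pt "-0.003 0.002 -0.03 0 0 0 0.5"

```text
time_s: 11.62
ee_pos: [595.3, -182.4, -27.7]
ee_rot: [180.0, -0.0, 96.5]
force: [0.4, -0.3, -0.2]
gripper_width: 68.4
gripper_force: 0.0
```

```bash
python3 - <<'E'
from h import *
f=grab('wrist');save(f,'w6');s=env.state();print(s['ee_pos'],s['force'])
for u in(225,232,238,390,395,400,405):
    print(u,[(v,pd(f,u,v)[2].round(0)) for v in range(240,290,3) if pd(f,u,v) is not None and 2<pd(f,u,v)[2]<60][:5])
E
```

```text
[ 595.44502212 -182.41817314  -27.55538085] [ 0.3233954   0.17699628 -0.05439373]
225 [(267, np.float64(9.0)), (270, np.float64(11.0)), (273, np.float64(16.0)), (276, np.float64(19.0)), (279, np.float64(21.0))]
232 [(264, np.float64(5.0)), (267, np.float64(8.0)), (270, np.float64(9.0)), (273, np.float64(12.0)), (276, np.float64(16.0))]
238 [(267, np.float64(5.0)), (270, np.float64(8.0)), (273, np.float64(10.0)), (276, np.float64(11.0)), (279, np.float64(11.0))]
390 [(267, np.float64(5.0)), (270, np.float64(8.0)), (273, np.float64(9.0)), (276, np.float64(9.0)), (279, np.float64(9.0))]
395 [(267, np.float64(5.0)), (270, np.float64(9.0)), (273, np.float64(12.0)), (276, np.float64(15.0)), (279, np.float64(18.0))]
400 [(264, np.float64(5.0)), (267, np.float64(9.0)), (270, np.float64(12.0)), (273, np.float64(14.0)), (276, np.float64(16.0))]
405 [(267, np.float64(9.0)), (270, np.float64(13.0)), (273, np.float64(16.0)), (276, np.float64(19.0)), (279, np.float64(22.0))]
```

>>> send_rows --pt "0 0 0 0 0 0 0.2" --pt "0 0 0 0 0 0 0.0" --pt "0 0 0 0 0 0 -0.2" --pt "0 0 0 0 0 0 -0.4" --pt "0 0 0 0 0 0 -1" --pt "0 0 0 0 0 0 -1" --pt "0 0 0 0 0 0 -1" --squeeze 40

```text
time_s: 12.55
ee_pos: [595.5, -182.4, -27.5]
ee_rot: [180.0, 0.0, 96.5]
force: [0.5, 0.6, 0.9]
gripper_width: 42.8
gripper_force: 40.0
```

>>> send_rows --pt "0 0 0.05 0 0 0 -1" --pt "0 0 0.15 0 0 0 -1" --pt "0 0 0.25 0 0 0 -1" --pt "0 0 0.35 0 0 0 -1" --pt "0 0 0.35 0 0 0 -1" --pt "0 0 0.35 0 0 0 -1"

```text
time_s: 13.3
ee_pos: [594.0, -182.0, 145.9]
ee_rot: [-179.8, -0.1, 96.5]
force: [-0.6, -0.2, -3.0]
gripper_width: 42.3
gripper_force: 40.0
```

```bash
python3 - <<'E'
from h import *
f=grab('wrist');save(f,'w7');s=env.state();print(s['ee_pos'],s['ee_rot'],s['force'],s['gripper_width'])
cv2.imwrite('pics/c6.png',cv2.resize(cv2.cvtColor(f['pixels'],cv2.COLOR_RGB2BGR)[220:380,220:420],(800,640)[:2] if 0 else (750,600),interpolation=3))
E
```

```text
[ 593.63248004 -181.84409017  145.09169755] [-1.79755296e+02 -1.11532027e-01  9.64669974e+01] [-0.11665927  0.41018781 -2.12224894] 42.4079198654288
```

View pics/c6.png

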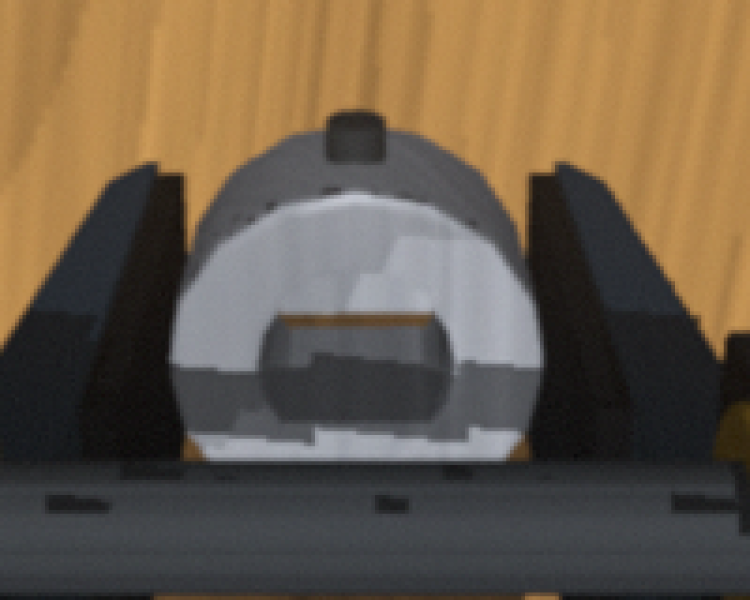

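The collar is held square, with the screw at (356,140) centred between the fingers. I'll carry it to the spindle and turn it to yaw 24.

>>> send_rows --pt "-0.02 0.08 0 0 0 -0.1 -1" --pt "-0.05 0.2 0 0 0 -0.25 -1" --pt "-0.08 0.3 0 0 0 -0.4 -1" --pt "-0.1 0.4 0 0 0 -0.55 -1" --pt "-0.12 0.5 0 0 0 -0.7 -1" --pt "-0.135 0.56 0 0 0 -0.85 -1" --pt "-0.141 0.584 0 0 0 -1 -1" --pt "-0.141 0.584 0 0 0 -1 -1" --pt "-0.141 0.584 0 0 0 -1 -1" --pt "-0.141 0.584 0 0 0 -1 -1"

```text
time_s: 14.6
ee_pos: [524.8, 108.8, 146.9]
ee_rot: [-180.0, 0.1, 36.5]
force: [0.4, 0.1, -1.1]
gripper_width: 42.9
gripper_force: 40.0
```

>>> send_rows --pt "0 0 0 0 0 -0.12 -1" --pt "0 0 0 0 0 -0.207 -1" --pt "0 0 0 0 0 -0.207 -1" --pt "0 0 0 0 0 -0.207 -1" --pt "0 0 0 0 0 -0.207 -1" --pt "0 0 0 0 0 -0.207 -1" --pt "0 0 0 0 0 -0.207 -1" --pt "0 0 0 0 0 -0.207 -1"

```text
time_s: 15.6
ee_pos: [524.8, 109.7, 147.4]
ee_rot: [180.0, -0.0, 24.1]
force: [0.4, 0.4, -1.7]
gripper_width: 42.3
gripper_force: 40.0
```

```bash
python3 - <<'E'
from h import *
s=env.state();print(s['ee_pos'],s['ee_rot'],s['force'],s['gripper_width'],s['time_s'])
f=grab('wrist');save(f,'w8');s=env.state();print(s['ee_pos'])
E
```

```text
[524.79355438 109.69577433 147.37686195] [ 1.79994631e+02 -2.45827639e-04  2.40586885e+01] [ 0.39269793  0.42949866 -1.70324443] 42.33866345257878 15.6
[524.80597693 109.70619803 147.39130864]
```

>>> send_rows --pt "-0.0034 0.0008 -0.03 0 0 0 -1" --pt "-0.0034 0.0008 -0.06 0 0 0 -1" --pt "-0.0034 0.0008 -0.085 0 0 0 -1" --pt "-0.0034 0.0008 -0.092 0 0 0 -1" --pt "-0.0034 0.0008 -0.092 0 0 0 -1" --pt "-0.0034 0.0008 -0.092 0 0 0 -1"

```text
time_s: 16.4
ee_pos: [523.6, 110.1, 101.8]
ee_rot: [180.0, -0.1, 24.0]
force: [-0.5, -0.5, -2.1]
gripper_width: 42.8
gripper_force: 40.0
```

>>> send_rows --pt "0 0 -0.004 0 0 0 -1" --pt "0 0 -0.008 0 0 0 -1" --pt "0 0 -0.012 0 0 0 -1" --pt "0 0 -0.016 0 0 0 -1" --pt "0 0 -0.016 0 0 0 -1"

```text
time_s: 17.02
ee_pos: [522.9, 110.0, 93.1]
ee_rot: [-180.0, 0.0, 24.0]
force: [0.0, 0.1, -1.9]
gripper_width: 42.2
gripper_force: 40.0
```

>>> send_rows --pt "0 0 -0.005 0 0 0 -1" --pt "0 0 -0.01 0 0 0 -1" --pt "0 0 -0.015 0 0 0 -1" --pt "0 0 -0.02 0 0 0 -1" --pt "0 0 -0.024 0 0 0 -1" --pt "0 0 -0.024 0 0 0 -1"

```text
time_s: 17.77
ee_pos: [523.0, 110.0, 81.2]
ee_rot: [-180.0, 0.0, 24.1]
force: [-0.5, -0.0, -2.1]
gripper_width: 42.0
gripper_force: 40.0
```

>>> send_rows --pt "0 0 -0.005 0 0 0 -1" --pt "0 0 -0.01 0 0 0 -1" --pt "0 0 -0.015 0 0 0 -1" --pt "0 0 -0.02 0 0 0 -1" --pt "0 0 -0.024 0 0 0 -1" --pt "0 0 -0.024 0 0 0 -1" --pt "0 0 -0.024 0 0 0 -1"

```text
time_s: 18.65
ee_pos: [523.2, 110.1, 69.4]
ee_rot: [180.0, -0.0, 24.0]
force: [-0.1, 0.2, -2.0]
gripper_width: 42.1
gripper_force: 40.0
```

>>> send_rows --pt "0 0 -0.004 0 0 0 -1" --pt "0 0 -0.008 0 0 0 -1" --pt "0 0 -0.012 0 0 0 -1" --pt "0 0 -0.016 0 0 0 -1" --pt "0 0 -0.02 0 0 0 -1" --pt "0 0 -0.02 0 0 0 -1" --pt "0 0 -0.02 0 0 0 -1" --squeeze 50

```text
time_s: 19.52
ee_pos: [523.2, 110.1, 59.7]
ee_rot: [180.0, -0.0, 24.0]
force: [-2.0, 0.3, 4.8]
gripper_width: 42.3
gripper_force: 50.0
```

>>> send_rows --pt "0 0 -0.002 0 0 0 -1" --pt "0 0 -0.004 0 0 0 -1" --pt "0 0 -0.004 0 0 0 -1" --pt "0 0 -0.004 0 0 0 -1"

```text
time_s: 20.02
ee_pos: [523.2, 110.1, 57.6]
ee_rot: [180.0, -0.0, 24.0]
force: [-1.6, -0.0, 5.9]
gripper_width: 42.1
gripper_force: 50.0
```

>>> send_rows --pt "0 0 -0.002 0 0 0 -1" --pt "0 0 -0.004 0 0 0 -1" --pt "0 0 -0.004 0 0 0 -1" --pt "0 0 -0.004 0 0 0 -1"

```text
time_s: 20.52
ee_pos: [523.3, 110.1, 57.4]
ee_rot: [180.0, -0.1, 24.0]
force: [-4.8, -1.0, 16.7]
gripper_width: 42.1
gripper_force: 50.0
```

The collar stopped at ee z 57.4, exactly the expected home height, and the force jumped to 16.7 N. I'll let it settle and check once by picture.

>>> send_rows --pt "0 0 -0.001 0 0 0 -1" --pt "0 0 -0.001 0 0 0 -1" --pt "0 0 -0.001 0 0 0 -1" --pt "0 0 -0.001 0 0 0 -1"

```text
time_s: 21.02
ee_pos: [523.3, 110.1, 57.3]
ee_rot: [180.0, -0.1, 24.0]
force: [-7.2, -0.7, 19.3]
gripper_width: 42.2
gripper_force: 50.0
```

```bash
python3 - <<'E'
from h import *
f=grab('wrist');save(f,'w9');s=env.state();print(s['ee_pos'],s['ee_rot'],s['force'],s['torque'],s['gripper_width'])
cv2.imwrite('pics/c7.png',cv2.resize(cv2.cvtColor(f['pixels'],cv2.COLOR_RGB2BGR)[150:390,180:460],(700,600),interpolation=3))
E
```

```text
[523.29023034 110.13110992  57.31246426] [ 1.79976978e+02 -7.82680018e-02  2.40500597e+01] [-6.30427535 -0.58289052 19.16390304] [-0.28959361  1.31125747  0.03593938] 42.5396680108156
```

View pics/c7.png

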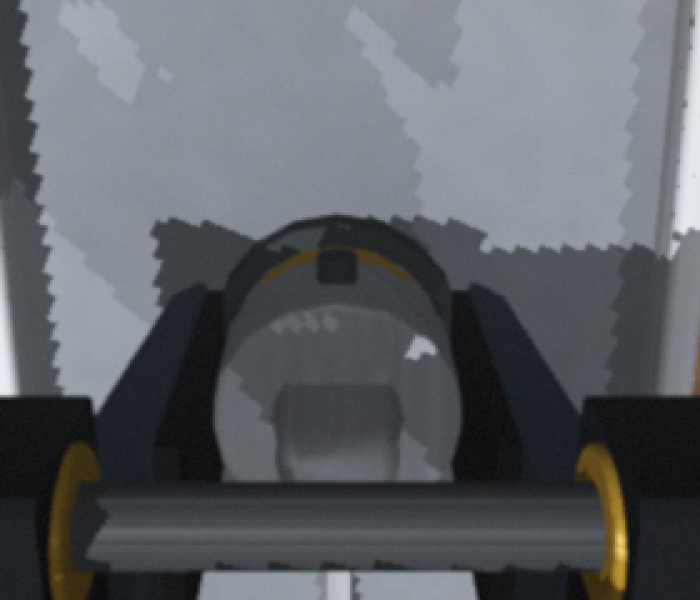

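The collar is seated with the spindle through its slot. The rear screw at (337,265) points straight back between the ribs, and the ridge lies in line at (340,585). I'm handing the job in.

```bash
python3 -c "
from h import *
print(env.job_done())"
```

```text
the job is handed in; nothing more can be done
None
```

I felt the flats (12 mm across) and turned the spindle to face front-back. The collar is now held gripped and pressed home on the shoulder, with its screws pointing front and back. I handed the job in at about 21 s, and no verdict came back.

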